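# Brake lever check on a rebuilt master cylinder

### The job

The brake master cylinder on the clip-on handlebar has new seals and a plugged outlet. Check its lever by pressing with the outside of the fingers: first press it in towards the grip until it comes up firm, take the fingers off so that it springs fully out and the seals settle, then press it in again until it is firm against its stop, short of the grip, and finish while still holding it pressed there so that I can measure the gap. Never take the lever between the fingers or force it, keep off the grip and the rest of the handlebar, and leave the metal cap and tools lying round it where they are.

Things in the scene. Friction and masses are not known exactly. Their poses are not given: they have to be found in the camera images.
- stand: bench stand, cannot be moved: grey steel plate 150 x 190 x 12 mm with an upright 51 mm tube to z = 156 mm; it stands level on the bench in varying place and yaw. Origin on the tube's axis at bench height, z up. The handlebar runs level along this body's -y, its axis 105 mm above the bench; the lever lies on the -x side of it
- clip_on: the fixed handlebar, same origin and axes as the stand: silver clamp ring, 22 mm tube, black ribbed rubber grip 33 mm thick from y = -140 to -267 mm with a 46 mm flange at its inner end, silver end weight to y = -296 mm; black master cylinder and reservoir from y = -45 to -125 mm, x = -60 to +20 mm, up to 147 mm above the bench
- grip_middle (a point): middle of the rubber grip, on its axis, 105 mm above the bench
- lever_blade: straight blade of the silver brake lever, 100 x 10 x 17 mm high, its middle 105 mm above the bench, free below. Origin: centre of its flat outer face, away from the grip, where it is to be pressed. x points level through the blade to the grip (pressing direction), y along the blade to the pivot; turns with the lever. Curved tip with ball end at y = -72 mm; upright pivot at x = +32, y = +107 mm
- brake_lever (a joint): angle of the lever in rad: 0 = fully out at rest, grows as it is pressed in, firm stop at 0.28, where the blade's middle has moved about 31 mm and the lever is still 20 to 35 mm short of the grip. The return spring alone needs 1.5 to 3 N at the blade's middle; on the stop it gives no further, and a firm press is about 8 to 20 N. Let go, it springs back to 0 by itself within 1 s
- piston_cap: loose round metal cap with a brown top, 39 mm across, 34 mm high, standing on the bench on the lever's side of the stand; origin at the centre of its underside
- stubby_driver: loose short green screwdriver, 34 x 85 x 34 mm, lying on the bench; origin at the centre of its underside
- spanner: loose small steel spanner, 132 x 21 x 8 mm, lying on the bench under the grip; origin at the centre of its underside

How it is judged:
By the outcome, as a careful person would: the job done as asked, in the order asked, and still so for the second after the job is handed in, while the arm keeps its last pose, push and grip.
It also fails if it takes over 43 s, if anything falls off the work surface, if the arm or the gripper's body presses on something with over 40 N, if the wrist force passes 120 N, or if a joint passes its speed limit or range.

### The arm

A 6-joint arm with a two-finger parallel gripper is mounted at the origin on a cart in front of the work surface, level with it; the furniture and walls round the work are solid. World frame = base frame: x ahead of the robot, y to its left, z up, the work surface at z = 0. Lengths are in m, angles in degrees, forces in N, time in s.
With the tool pointing down it reaches from about 0.35 to 0.875 m from the base axis. Payload 4.2 kg.
Tool frame: the origin (TCP) lies midway between the tips of the shut fingers; the grasp point (between the pads) lies 19 mm behind it; z points along the fingers, y is the line along which they close (so a half turn about z gives the same grasp; the last joint's range is limited). The gripper opens to 87 mm and grips with 3 to 60 N. Pads are 19 mm wide; open, the fingers measure 117 mm over their backs; the gripper's body (75 mm by 190 mm) begins 51 mm behind the grasp point.
Start: joints at [-60.986, 22.042, 0.453, 0, -68.411, -14.817], TCP at [0.153, -0.606, 0.223] pointing down, gripper open.
Joint ranges: [-179.83, 179.83], [-69.29, 118.12], [-61.27, 80.66], [-181.25, 117.63], [-171.15, -9.14], [-177.46, 177.46]. Speed limits (degrees/s): [159.86, 159.86, 180, 180, 180, 180].

### API

Orientations are given as a 3x3 rotation matrix whose columns are the frame's x, y, z axes.
In Python, from station import * gives the robot as it stands. The module is installed in compiled form; this text tells all that it offers.
- The arm moves only by the tool servo_tool, never from a script. Its argument "deltas" is a list of rows, each an object of numbers: "tx", "ty", "tz": the shift along the tool's x, y, z in mm; "ax", "ay", "az": the turn, a rotation vector about the tool's x, y, z in rad; "claw": the finger opening in mm, from 0 to 87. In form: [{"tx": .., "ty": .., "tz": .., "ax": .., "ay": .., "az": .., "claw": ..}, ...]. A call has 1 to 12 rows; each row is the pose to reach, as a shift and turn from the pose commanded when the call began, along the tool's axes at that moment; what a row does not reach only later rows make up. A row lasts 1/12 s, in which the tool goes at most 41.7 mm and 7.16 degrees, less where a joint would pass 70% of its speed; a pose out of reach is approached as far as the arm can. A call with a gripper value outside its range is refused whole. The fingers move at their own pace and stop on an object; the grip force is fixed at half the most. Time passes only in rows, so rows that repeat a pose let the fingers close. It gives the time, the measured TCP pose, the force, the opening and the grip force at its end, in the units of the state.
- sense(): the state, without advancing time (a new reading comes with each control period).
- capture(name): name is "side" or "top"; returns the picture (384x512x3 uint8, blue, green, red); there is no depth.
- calibration(name): a dict with "fx", "fy", "cx", "cy" (pixels), "cam_to_world" (4x4, takes a point from camera to world coordinates). Camera axes: x right, y down, z forward; pixel columns grow to the right and rows downward; lengths in m; the calibration is good to about 2 mm. A picture is of the moment at which its call begins. calibration takes no time and is no camera call.
- finish_job(): hands the job in; it is judged then, once.
Trained networks look in the newest picture that a camera, given by its name, has taken for a name from the list of things; names that differ only in an ending like _2 or _b are one class to them, and where a whole thing is asked for, a point or a joint stands for the part that bears it (a point fixed in the world has none). Each returns a list of dicts, best first, with "confidence" (0 to 1); they miss things now and then, are a little off and sometimes report something else, mostly with a low value. They report only what shows in the picture. A call takes as long as a camera call.
- recognise(label, camera): "xyz" ([x, y, z] in m, in the coordinates of the camera as it stood for that picture, good to about 4 mm: the middle of the surface that is visible of it).
- trace(label, camera): "mask" (384x512 bool, what is visible of it).
The state is a dict: "time_s": time; "joints": joint angles; "joint_velocities": joint speeds; "effort": joint torques, N m; "tcp_pos": TCP position; "ee_rot": TCP orientation; "wrist_force": force on the tool from outside, world axes, zero at the start; "moment": the same for the moment, N m; "gripper_width": opening from 0.0 (shut) to 1.0 (fully open); "gripper_force": force on a finger pad.
Only numpy, scipy, OpenCV 4.12 (cv2) and the standard library are available. Lean on these libraries where they do the work, as an engineer would, in place of code of your own. Each camera call takes 0.05 s, during which the arm holds its last target. There are 200 camera calls.

## Working session

There is one attempt and no reset: what is moved stays moved. The work goes in short steps, Python scripts to look and compute and a tool call to move; the robot and the scene stay as the last step left them, time stands still between calls to the robot, and variables do not carry over. Pictures are saved under pics/ and viewed, at most 10 in all, crops included, and the job is handed in when it is done.

Besides the shell and the picture viewer there is one more tool, called after "Emit:" by a JSON object that holds its "api" and its "payload". servo_tool: Moves the arm, as the interface text tells. Its arguments: {"type":"object","properties":{"deltas":{"type":"array","items":{"type":"object","properties":{"tx":{"type":"number"},"ty":{"type":"number"},"tz":{"type":"number"},"ax":{"type":"number"},"ay":{"type":"number"},"az":{"type":"number"},"claw":{"type":"number"}}}}},"required":["deltas"]}

```bash
mkdir -p pics
cat > h.py <<'E'
from station import *
import numpy as np, cv2
def w(c,p):
    T=np.array(calibration(c)["cam_to_world"]); return T[:3,:3]@np.array(p)+T[:3,3]
def proj(c,P):
    k=calibration(c);T=np.linalg.inv(np.array(k["cam_to_world"]));q=T[:3,:3]@np.array(P)+T[:3,3]
    return np.array([k["fx"]*q[0]/q[2]+k["cx"],k["fy"]*q[1]/q[2]+k["cy"]])
E
python3 - <<'E'
from h import *
for c in("side","top"):
    im=capture(c);cv2.imwrite(f"pics/{c}0.png",im)
    k=calibration(c);print(c,k["fx"],np.round(k["cam_to_world"],3).tolist())
    for l in("stand","clip_on","grip_middle","lever_blade","piston_cap","stubby_driver","spanner"):
        r=recognise(l,c)
        print(l,[(np.round(w(c,d["xyz"]),3).tolist(),round(d["confidence"],2)) for d in r[:2]])
s=sense();print(s["time_s"],np.round(s["ee_rot"],3).tolist(),s["tcp_pos"],s["gripper_width"])
E
```

```text
side 461.6654988032341 [[0.937, 0.296, -0.183, 0.788], [0.348, -0.772, 0.532, -0.377], [0.017, -0.562, -0.827, 0.786], [0.0, 0.0, 0.0, 1.0]]
stand [([0.688, -0.006, 0.113], 0.65), ([0.535, 0.048, 0.023], 0.52)]
clip_on [([0.69, -0.022, 0.118], 0.93)]
grip_middle [([0.687, 0.005, 0.117], 0.9)]
lever_blade [([0.69, -0.172, 0.11], 0.76)]
piston_cap [([0.54, 0.049, 0.026], 0.84)]
stubby_driver [([0.564, -0.074, 0.022], 0.93)]
spanner [([0.719, -0.145, 0.005], 0.7)]
top 411.24574223744287 [[-0.018, -0.982, 0.185, 0.468], [-1.0, 0.019, -0.0, 0.095], [-0.003, -0.185, -0.983, 0.905], [0.0, 0.0, 0.0, 1.0]]
stand [([0.665, 0.032, 0.113], 0.91), ([0.673, 0.003, 0.12], 0.63)]
clip_on [([0.674, 0.005, 0.119], 0.81), ([0.664, 0.03, 0.108], 0.48)]
grip_middle [([0.662, 0.027, 0.109], 0.63)]
lever_blade [([0.687, -0.164, 0.112], 0.76)]
piston_cap [([0.534, 0.049, 0.03], 0.8)]
stubby_driver [([0.562, -0.062, 0.025], 0.79)]
spanner [([0.559, -0.062, 0.024], 0.6), ([0.725, -0.137, 0.005], 0.56)]
0.8 [[-0.969, -0.245, 0.0], [-0.245, 0.969, -0.0], [-0.0, -0.0, -1.0]] [ 0.15332601 -0.60586908  0.22257757] 1.0006287985287312
```

View pics/side0.png

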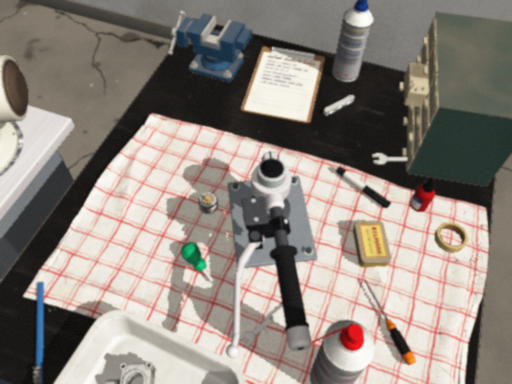

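View pics/top0.png

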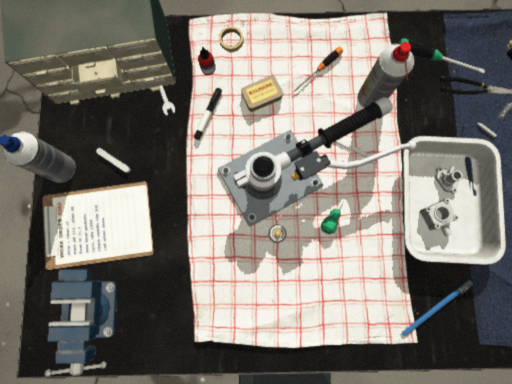

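The side view shows the tube at (270,165), grip end at (298,340), lever from (250,245) to its ball at (234,352), and a bottle with its cap at (352,335). The top view shows the tube at (262,175), grip end at (388,105), lever ball at (410,147) and bottle cap at (404,47).

```bash
cat >> h.py <<'E'
def ray(c,u):
    k=calibration(c);T=np.array(k["cam_to_world"]);d=T[:3,:3]@np.array([(u[0]-k["cx"])/k["fx"],(u[1]-k["cy"])/k["fy"],1]);return T[:3,3],d/np.linalg.norm(d)
def atz(c,u,z):
    o,d=ray(c,u);return o+d*(z-o[2])/d[2]
def tri(a,b):
    o,d=ray("side",a);p,e=ray("top",b);s=np.linalg.lstsq(np.stack([d,-e],1),p-o,rcond=None)[0]
    x,y=o+d*s[0],p+e*s[1];return (x+y)/2,np.linalg.norm(x-y)
E
python3 - <<'E'
from h import *
for n,a,b in(("tube",(271,167),(262,165)),("gripend",(298,340),(388,105)),("ball",(234,352),(410,147)),("cap",(352,330),(405,47)),("driver",(190,252),(332,220)),("bendlever",(248,250),(342,165))):
    p,e=tri(a,b);print(n,p.round(3),round(e,4))
s,t=cv2.imread("pics/side0.png"),cv2.imread("pics/top0.png")
a=cv2.resize(s[220:384,180:380],None,fx=3,fy=3,interpolation=2)
b=cv2.resize(t[30:200,240:440],None,fx=3,fy=3,interpolation=2)
cv2.imwrite("pics/sc.png",a);cv2.imwrite("pics/tc.png",b)
for c in("side","top"):
    for r in trace("lever_blade",c)[:1]:
        m=r["mask"].astype(bool);v,u=np.nonzero(m);P=np.stack([u,v],1).astype(np.float32)
        print(c,r["confidence"],len(u),cv2.fitLine(P,2,0,.01,.01).ravel().round(3),u.min(),u.max(),v.min(),v.max())
E
```

```text
tube [0.654 0.083 0.15 ] 0.0011
gripend [ 0.784 -0.173  0.118] 0.0039
ball [ 0.702 -0.217  0.099] 0.0057
cap [ 0.844 -0.173  0.234] 0.001
driver [ 0.559 -0.065  0.036] 0.0038
bendlever [ 0.664 -0.07   0.124] 0.0122
top 0.73 339 [ 9.43000e-01 -3.34000e-01  3.87965e+02  1.52788e+02] 358 415 142 165
```

View pics/sc.png

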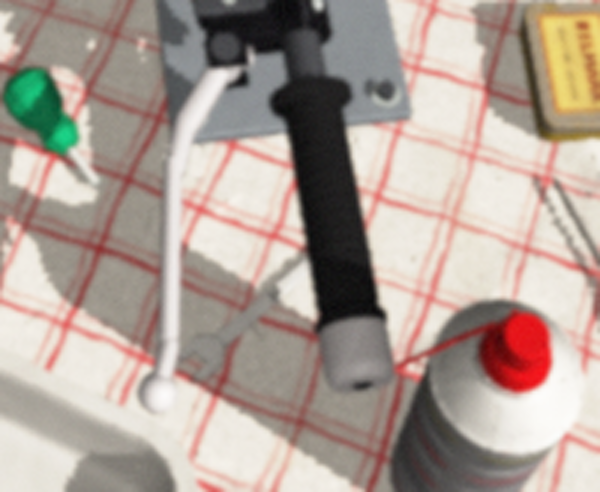

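View pics/tc.png

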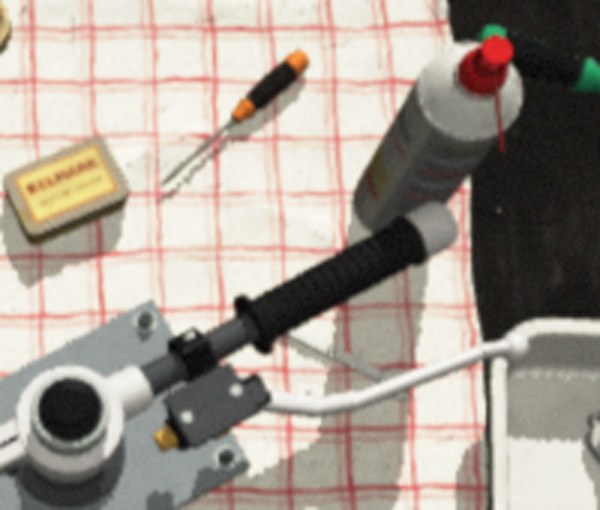

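Run:
```python
from h import *
S=lambda x,y:(180+x/3-.33,220+y/3-.33); T=lambda x,y:(240+x/3-.33,30+y/3-.33)
for n,a,z in(("bend",S(180,150),.1135),("end",S(170,345),.1135),("ball",S(157,392),.112),("gripA",S(312,98),.118),("gripB",S(350,310),.118),):print("side",n,atz("side",a,z).round(4))
for n,a,z in(("bend",T(325,404),.1135),("end",T(490,350),.1135),("ball",T(515,345),.112),("gripA",T(255,323),.12),("gripB",T(418,232),.12),("tube",T(70,405),.156),("trayNearL",T(505,340),.05)):print("top",n,atz("top",a,z).round(4))
print(atz("side",(271,167),.156))
```

```text
side bend [ 0.6671 -0.0986  0.1135]
side end [ 0.7    -0.195   0.1135]
side ball [ 0.7023 -0.2174  0.112 ]
side gripA [ 0.7228 -0.0476  0.118 ]
side gripB [ 0.7764 -0.1495  0.118 ]
top bend [ 0.6621 -0.0872  0.1135]
top end [ 0.6969 -0.199   0.1135]
top ball [ 0.7005 -0.2165  0.112 ]
top gripA [ 0.7166 -0.0427  0.12  ]
top gripB [ 0.7781 -0.1553  0.12  ]
top tube [0.6541 0.0817 0.156 ]
top trayNearL [ 0.7225 -0.2341  0.05  ]
[0.65514455 0.0787984  0.156     ]
```

Emit:
{"api": "servo_tool", "payload": {"deltas": [{"tx":-15,"ty":8,"claw":0},{"tx":-40,"ty":22,"claw":0},{"tx":-70,"ty":39,"claw":0},{"tx":-100,"ty":55,"az":-0.03,"claw":0},{"tx":-130,"ty":72,"az":-0.06,"claw":0},{"tx":-160,"ty":89,"az":-0.09,"claw":0},{"tx":-190,"ty":105,"az":-0.12,"claw":0},{"tx":-220,"ty":122,"az":-0.15,"claw":0},{"tx":-250,"ty":139,"az":-0.17,"claw":0},{"tx":-275,"ty":152,"az":-0.17,"claw":0},{"tx":-290,"ty":161,"az":-0.17,"claw":0},{"tx":-290,"ty":161,"az":-0.17,"claw":0}]}}

```text
schema error: expected keys tx, ty, tz, ax, ay, az, claw
```

```bash
cat > g.py <<'E'
from h import *
import sys
s=sense();R=np.array(s["ee_rot"]);p=np.array(s["tcp_pos"])
print(s["time_s"],p.round(4),R.round(3).tolist(),np.round(s["wrist_force"],2),round(s["gripper_width"],3))
if len(sys.argv)>3: print((R.T@(np.array([float(a) for a in sys.argv[1:4]])-p)*1000).round(1))
E
python3 g.py .625 -.163 .223
```

```text
0.9 [ 0.1533 -0.6059  0.2226] [[-0.969, -0.245, 0.0], [-0.245, 0.969, -0.0], [-0.0, -0.0, -1.0]] [-0.14 -0.28 -0.43] 1.0
[-5.659e+02  3.137e+02 -4.000e-01]
```

All keys are needed.

Emit:
{"api": "servo_tool", "payload": {"deltas": [{"tx":-15,"ty":8,"tz":0,"ax":0,"ay":0,"az":0,"claw":0},{"tx":-40,"ty":22,"tz":0,"ax":0,"ay":0,"az":0,"claw":0},{"tx":-70,"ty":39,"tz":0,"ax":0,"ay":0,"az":0,"claw":0},{"tx":-100,"ty":55,"tz":0,"ax":0,"ay":0,"az":-0.03,"claw":0},{"tx":-130,"ty":72,"tz":0,"ax":0,"ay":0,"az":-0.06,"claw":0},{"tx":-160,"ty":89,"tz":0,"ax":0,"ay":0,"az":-0.09,"claw":0},{"tx":-190,"ty":105,"tz":0,"ax":0,"ay":0,"az":-0.12,"claw":0},{"tx":-220,"ty":122,"tz":0,"ax":0,"ay":0,"az":-0.15,"claw":0},{"tx":-250,"ty":139,"tz":0,"ax":0,"ay":0,"az":-0.17,"claw":0},{"tx":-275,"ty":152,"tz":0,"ax":0,"ay":0,"az":-0.17,"claw":0},{"tx":-290,"ty":161,"tz":0,"ax":0,"ay":0,"az":-0.17,"claw":0},{"tx":-290,"ty":161,"tz":0,"ax":0,"ay":0,"az":-0.17,"claw":0}]}}

```text
time_s: 1.9
tcp_pos: [0.3972, -0.3767, 0.2227]
ee_rot: [[-0.912, -0.41, 0.001], [-0.41, 0.912, -0.0], [-0.001, -0.0, -1.0]]
wrist_force: [-0.7, -0.4, 0.1]
gripper_width: 0.171
gripper_force: 0.0
```

```bash
python3 g.py .625 -.163 .223
```

```text
1.9 [ 0.3972 -0.3767  0.2227] [[-0.912, -0.41, 0.001], [-0.41, 0.912, -0.0], [-0.001, -0.0, -1.0]] [-0.71 -0.38  0.11] 0.171
[-2.953e+02  1.017e+02 -1.000e-01]
```

Emit:
{"api": "servo_tool", "payload": {"deltas": [{"tx":-15,"ty":5,"tz":0,"ax":0,"ay":0,"az":0,"claw":0},{"tx":-45,"ty":15,"tz":0,"ax":0,"ay":0,"az":0,"claw":0},{"tx":-75,"ty":26,"tz":0,"ax":0,"ay":0,"az":0,"claw":0},{"tx":-110,"ty":38,"tz":0,"ax":0,"ay":0,"az":0,"claw":0},{"tx":-145,"ty":50,"tz":0,"ax":0,"ay":0,"az":0,"claw":0},{"tx":-180,"ty":62,"tz":0,"ax":0,"ay":0,"az":0,"claw":0},{"tx":-210,"ty":72,"tz":0,"ax":0,"ay":0,"az":0,"claw":0},{"tx":-240,"ty":83,"tz":0,"ax":0,"ay":0,"az":0,"claw":0},{"tx":-265,"ty":91,"tz":0,"ax":0,"ay":0,"az":0,"claw":0},{"tx":-285,"ty":98,"tz":0,"ax":0,"ay":0,"az":0,"claw":0},{"tx":-295,"ty":102,"tz":0,"ax":0,"ay":0,"az":0,"claw":0},{"tx":-295,"ty":102,"tz":0,"ax":0,"ay":0,"az":0,"claw":0}]}}

```text
time_s: 2.9
tcp_pos: [0.6241, -0.1649, 0.2218]
ee_rot: [[-0.913, -0.407, -0.001], [-0.407, 0.913, 0.0], [0.001, 0.0, -1.0]]
wrist_force: [-0.6, -0.4, -0.1]
gripper_width: 0.007
gripper_force: 0.0
```

Emit:
{"api": "servo_tool", "payload": {"deltas": [{"tx":0,"ty":0,"tz":15,"ax":0,"ay":0,"az":0,"claw":0},{"tx":0,"ty":0,"tz":35,"ax":0,"ay":0,"az":0,"claw":0},{"tx":0,"ty":0,"tz":60,"ax":0,"ay":0,"az":0,"claw":0},{"tx":0,"ty":0,"tz":85,"ax":0,"ay":0,"az":0,"claw":0},{"tx":0,"ty":0,"tz":105,"ax":0,"ay":0,"az":0,"claw":0},{"tx":0,"ty":0,"tz":120,"ax":0,"ay":0,"az":0,"claw":0},{"tx":0,"ty":0,"tz":130,"ax":0,"ay":0,"az":0,"claw":0},{"tx":0,"ty":0,"tz":134,"ax":0,"ay":0,"az":0,"claw":0},{"tx":0,"ty":0,"tz":134,"ax":0,"ay":0,"az":0,"claw":0}]}}

```text
time_s: 3.65
tcp_pos: [0.6223, -0.1666, 0.088]
ee_rot: [[-0.914, -0.405, -0.001], [-0.405, 0.914, -0.0], [0.001, 0.001, -1.0]]
wrist_force: [0.1, 1.0, 0.7]
gripper_width: 0.003
gripper_force: 0.0
```

```bash
python3 g.py .678 -.150 .089
python3 - <<'E'
from h import *
a=capture("side")[180:384,140:396];b=capture("top")[60:264,230:486]
cv2.imwrite("pics/c1.png",cv2.resize(np.vstack([a,b]),None,fx=1.45,fy=1.45,interpolation=2))
E
```

```text
3.65 [ 0.6223 -0.1666  0.088 ] [[-0.914, -0.405, -0.001], [-0.405, 0.914, -0.0], [0.001, 0.001, -1.0]] [0.13 0.96 0.75] 0.003
[-57.6  -7.3  -1. ]
```

View pics/c1.png

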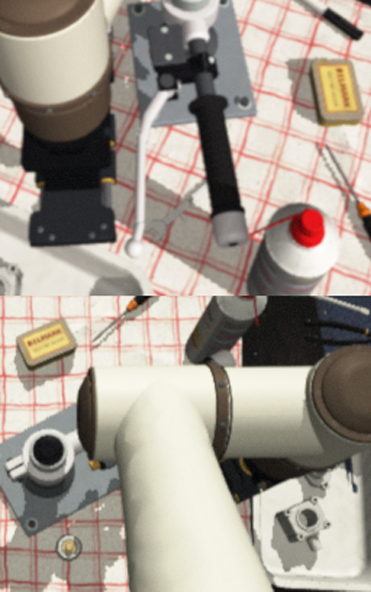

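Emit:
{"api": "servo_tool", "payload": {"deltas": [{"tx":-6,"ty":-1,"tz":0,"ax":0,"ay":0,"az":0,"claw":0},{"tx":-12,"ty":-3,"tz":0,"ax":0,"ay":0,"az":0,"claw":0},{"tx":-18,"ty":-5,"tz":0,"ax":0,"ay":0,"az":0,"claw":0},{"tx":-24,"ty":-6,"tz":0,"ax":0,"ay":0,"az":0,"claw":0},{"tx":-30,"ty":-7,"tz":0,"ax":0,"ay":0,"az":0,"claw":0},{"tx":-34,"ty":-7,"tz":0,"ax":0,"ay":0,"az":0,"claw":0},{"tx":-36,"ty":-7,"tz":0,"ax":0,"ay":0,"az":0,"claw":0},{"tx":-36,"ty":-7,"tz":0,"ax":0,"ay":0,"az":0,"claw":0}]}}

```text
time_s: 4.42
tcp_pos: [0.6594, -0.1572, 0.0883]
ee_rot: [[-0.914, -0.406, -0.0], [-0.406, 0.914, 0.0], [0.0, 0.0, -1.0]]
wrist_force: [0.2, -0.8, 0.6]
gripper_width: 0.006
gripper_force: 0.0
```

Emit:
{"api": "servo_tool", "payload": {"deltas": [{"tx":-2,"ty":0,"tz":0,"ax":0,"ay":0,"az":0,"claw":0},{"tx":-4,"ty":0,"tz":0,"ax":0,"ay":0,"az":0,"claw":0},{"tx":-6,"ty":0,"tz":0,"ax":0,"ay":0,"az":0,"claw":0},{"tx":-8,"ty":0,"tz":0,"ax":0,"ay":0,"az":0,"claw":0},{"tx":-10,"ty":0,"tz":0,"ax":0,"ay":0,"az":0,"claw":0},{"tx":-10,"ty":0,"tz":0,"ax":0,"ay":0,"az":0,"claw":0}]}}

```text
time_s: 4.92
tcp_pos: [0.6679, -0.1539, 0.0885]
ee_rot: [[-0.914, -0.406, -0.001], [-0.406, 0.914, -0.0], [0.001, -0.0, -1.0]]
wrist_force: [0.2, -2.3, 0.6]
gripper_width: 0.007
gripper_force: 0.9
```

Emit:
{"api": "servo_tool", "payload": {"deltas": [{"tx":-2,"ty":-0.5,"tz":0,"ax":0,"ay":0,"az":0,"claw":0},{"tx":-4,"ty":-1,"tz":0,"ax":0,"ay":0,"az":0,"claw":0},{"tx":-6,"ty":-1.5,"tz":0,"ax":0,"ay":0,"az":0,"claw":0},{"tx":-8,"ty":-2,"tz":0,"ax":0,"ay":0,"az":0,"claw":0},{"tx":-10,"ty":-2.5,"tz":0,"ax":0,"ay":0,"az":0,"claw":0},{"tx":-10,"ty":-2.5,"tz":0,"ax":0,"ay":0,"az":0,"claw":0},{"tx":-10,"ty":-2.5,"tz":0,"ax":0,"ay":0,"az":0,"claw":0}]}}

```text
time_s: 5.5
tcp_pos: [0.6784, -0.1518, 0.0885]
ee_rot: [[-0.914, -0.406, 0.0], [-0.406, 0.914, -0.0], [-0.0, -0.0, -1.0]]
wrist_force: [-1.1, -3.4, 0.3]
gripper_width: 0.003
gripper_force: 1.5
```

Run:
```python
from h import *
a=capture("side")[200:370,150:330]
cv2.imwrite("pics/c2.png",cv2.resize(a,None,fx=3.2,fy=3.2,interpolation=2))
```

```text
(no output)
```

View pics/c2.png

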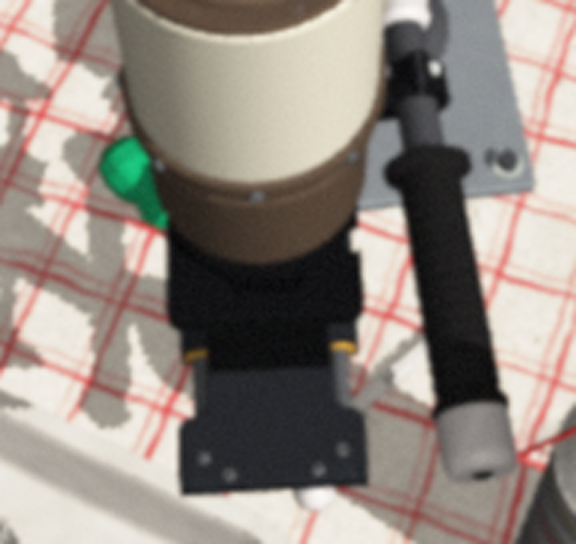

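Run:
```python
from h import *
piv=np.array([.6757,-.0384])
for u in((232.0,350.3),(248.9,355.1)):
    b=atz("side",u,.11)[:2];d=b-piv;print(b.round(4),np.hypot(*d).round(4),np.arctan2(d[1],d[0]))
for i in range(1): s=sense();print(s["wrist_force"],s["moment"])
```

```text
[ 0.702  -0.2169] 0.1804 -1.4242585102268048
[ 0.727  -0.2146] 0.1835 -1.2873403490339965
[-1.71984504 -4.43022008  0.41893732] [-1.01235909  0.54107817  0.01818108]
```

Emit:
{"api": "servo_tool", "payload": {"deltas": [{"tx":-1.5,"ty":-1.5,"tz":0,"ax":0,"ay":0,"az":0,"claw":0},{"tx":-3,"ty":-2,"tz":0,"ax":0,"ay":0,"az":0,"claw":0},{"tx":-4.5,"ty":-3,"tz":0,"ax":0,"ay":0,"az":0,"claw":0},{"tx":-6,"ty":-3.5,"tz":0,"ax":0,"ay":0,"az":0,"claw":0},{"tx":-7.5,"ty":-4,"tz":0,"ax":0,"ay":0,"az":0,"claw":0},{"tx":-9,"ty":-4.5,"tz":0,"ax":0,"ay":0,"az":0,"claw":0},{"tx":-10,"ty":-5,"tz":0,"ax":0,"ay":0,"az":0,"claw":0},{"tx":-10,"ty":-5,"tz":0,"ax":0,"ay":0,"az":0,"claw":0}]}}

```text
time_s: 6.22
tcp_pos: [0.6896, -0.1521, 0.0883]
ee_rot: [[-0.914, -0.406, -0.0], [-0.406, 0.914, 0.0], [0.0, 0.0, -1.0]]
wrist_force: [-3.2, 0.2, -0.8]
gripper_width: 0.008
gripper_force: 1.1
```

Emit:
{"api": "servo_tool", "payload": {"deltas": [{"tx":-1,"ty":-0.2,"tz":0,"ax":0,"ay":0,"az":0,"claw":0},{"tx":-2,"ty":-0.4,"tz":0,"ax":0,"ay":0,"az":0,"claw":0},{"tx":-2,"ty":-0.4,"tz":0,"ax":0,"ay":0,"az":0,"claw":0}]}}

```text
time_s: 6.47
tcp_pos: [0.6914, -0.1517, 0.0884]
ee_rot: [[-0.914, -0.406, -0.0], [-0.406, 0.914, 0.0], [0.0, 0.0, -1.0]]
wrist_force: [-2.7, 1.2, -0.6]
gripper_width: 0.007
gripper_force: 1.1
```

Emit:
{"api": "servo_tool", "payload": {"deltas": [{"tx":-1,"ty":-0.2,"tz":0,"ax":0,"ay":0,"az":0,"claw":0},{"tx":-2,"ty":-0.4,"tz":0,"ax":0,"ay":0,"az":0,"claw":0},{"tx":-2,"ty":-0.4,"tz":0,"ax":0,"ay":0,"az":0,"claw":0}]}}

```text
time_s: 6.72
tcp_pos: [0.6935, -0.1514, 0.0885]
ee_rot: [[-0.914, -0.406, -0.0], [-0.406, 0.914, -0.0], [0.0, -0.0, -1.0]]
wrist_force: [-2.9, -0.1, -1.3]
gripper_width: 0.005
gripper_force: 1.2
```

Emit:
{"api": "servo_tool", "payload": {"deltas": [{"tx":-1,"ty":-0.2,"tz":0,"ax":0,"ay":0,"az":0,"claw":0},{"tx":-2,"ty":-0.4,"tz":0,"ax":0,"ay":0,"az":0,"claw":0},{"tx":-2,"ty":-0.4,"tz":0,"ax":0,"ay":0,"az":0,"claw":0}]}}

```text
time_s: 6.97
tcp_pos: [0.6955, -0.1509, 0.0885]
ee_rot: [[-0.914, -0.406, 0.0], [-0.406, 0.914, -0.0], [0.0, -0.0, -1.0]]
wrist_force: [-3.2, -0.1, -1.9]
gripper_width: 0.009
gripper_force: 1.2
```

Emit:
{"api": "servo_tool", "payload": {"deltas": [{"tx":-1,"ty":-0.2,"tz":0,"ax":0,"ay":0,"az":0,"claw":0},{"tx":-1.5,"ty":-0.3,"tz":0,"ax":0,"ay":0,"az":0,"claw":0},{"tx":-1.5,"ty":-0.3,"tz":0,"ax":0,"ay":0,"az":0,"claw":0}]}}

```text
time_s: 7.22
tcp_pos: [0.6962, -0.1507, 0.0885]
ee_rot: [[-0.914, -0.406, -0.002], [-0.406, 0.914, -0.0], [0.002, 0.001, -1.0]]
wrist_force: [-4.8, 0.1, 0.4]
gripper_width: 0.005
gripper_force: 2.1
```

Emit:
{"api": "servo_tool", "payload": {"deltas": [{"tx":-0.7,"ty":0,"tz":0,"ax":0,"ay":0,"az":0,"claw":0},{"tx":-1,"ty":0,"tz":0,"ax":0,"ay":0,"az":0,"claw":0},{"tx":-1,"ty":0,"tz":0,"ax":0,"ay":0,"az":0,"claw":0}]}}

```text
time_s: 7.47
tcp_pos: [0.6963, -0.1506, 0.0884]
ee_rot: [[-0.914, -0.406, -0.004], [-0.406, 0.914, -0.0], [0.003, 0.001, -1.0]]
wrist_force: [-6.3, 0.1, 1.0]
gripper_width: 0.004
gripper_force: 2.9
```

Emit:
{"api": "servo_tool", "payload": {"deltas": [{"tx":-1,"ty":0,"tz":0,"ax":0,"ay":0,"az":0,"claw":0},{"tx":-2,"ty":0,"tz":0,"ax":0,"ay":0,"az":0,"claw":0},{"tx":-2,"ty":0,"tz":0,"ax":0,"ay":0,"az":0,"claw":0},{"tx":-2,"ty":0,"tz":0,"ax":0,"ay":0,"az":0,"claw":0}]}}

```text
time_s: 7.8
tcp_pos: [0.6966, -0.1505, 0.0884]
ee_rot: [[-0.914, -0.405, -0.007], [-0.405, 0.914, -0.001], [0.007, 0.002, -1.0]]
wrist_force: [-9.7, -2.9, 2.6]
gripper_width: 0.009
gripper_force: 4.5
```

```bash
python3 g.py
python3 - <<'E'
from h import *
a=capture("side")[200:370,150:330]
cv2.imwrite("pics/c3.png",cv2.resize(a,None,fx=3.2,fy=3.2,interpolation=2))
E
```

```text
7.8 [ 0.6966 -0.1505  0.0884] [[-0.914, -0.405, -0.007], [-0.405, 0.914, -0.001], [0.007, 0.002, -1.0]] [-9.68 -2.86  2.6 ] 0.009
```

View pics/c3.png

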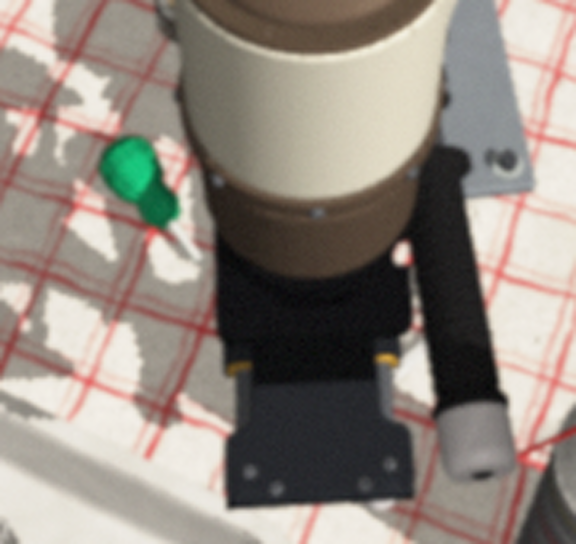

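The lever tip has moved to about (385,503) in the crop. The blade is up against its stop, with a clear gap to the grip. I'll press a little firmer, then let go.

Emit:
{"api": "servo_tool", "payload": {"deltas": [{"tx":-1.5,"ty":0,"tz":0,"ax":0,"ay":0,"az":0,"claw":0},{"tx":-1.5,"ty":0,"tz":0,"ax":0,"ay":0,"az":0,"claw":0},{"tx":-1.5,"ty":0,"tz":0,"ax":0,"ay":0,"az":0,"claw":0},{"tx":-1.5,"ty":0,"tz":0,"ax":0,"ay":0,"az":0,"claw":0}]}}

```text
time_s: 8.18
tcp_pos: [0.6967, -0.1504, 0.0884]
ee_rot: [[-0.914, -0.405, -0.01], [-0.405, 0.914, -0.001], [0.01, 0.003, -1.0]]
wrist_force: [-11.8, -3.4, 4.2]
gripper_width: 0.006
gripper_force: 5.7
```

Emit:
{"api": "servo_tool", "payload": {"deltas": [{"tx":3,"ty":1,"tz":0,"ax":0,"ay":0,"az":0,"claw":0},{"tx":8,"ty":2,"tz":0,"ax":0,"ay":0,"az":0,"claw":0},{"tx":15,"ty":4,"tz":0,"ax":0,"ay":0,"az":0,"claw":0},{"tx":23,"ty":6,"tz":0,"ax":0,"ay":0,"az":0,"claw":0},{"tx":31,"ty":8,"tz":0,"ax":0,"ay":0,"az":0,"claw":0},{"tx":39,"ty":10,"tz":0,"ax":0,"ay":0,"az":0,"claw":0},{"tx":47,"ty":12,"tz":0,"ax":0,"ay":0,"az":0,"claw":0},{"tx":55,"ty":12,"tz":0,"ax":0,"ay":0,"az":0,"claw":0},{"tx":62,"ty":12,"tz":0,"ax":0,"ay":0,"az":0,"claw":0},{"tx":65,"ty":12,"tz":0,"ax":0,"ay":0,"az":0,"claw":0},{"tx":65,"ty":12,"tz":0,"ax":0,"ay":0,"az":0,"claw":0},{"tx":65,"ty":12,"tz":0,"ax":0,"ay":0,"az":0,"claw":0}]}}

```text
time_s: 9.18
tcp_pos: [0.637, -0.1642, 0.0887]
ee_rot: [[-0.914, -0.406, 0.001], [-0.406, 0.914, -0.0], [-0.001, -0.0, -1.0]]
wrist_force: [0.4, -0.4, -0.6]
gripper_width: 0.007
gripper_force: 0.0
```

Emit:
{"api": "servo_tool", "payload": {"deltas": [{"tx":0,"ty":0,"tz":0,"ax":0,"ay":0,"az":0,"claw":0},{"tx":0,"ty":0,"tz":0,"ax":0,"ay":0,"az":0,"claw":0},{"tx":0,"ty":0,"tz":0,"ax":0,"ay":0,"az":0,"claw":0},{"tx":0,"ty":0,"tz":0,"ax":0,"ay":0,"az":0,"claw":0},{"tx":0,"ty":0,"tz":0,"ax":0,"ay":0,"az":0,"claw":0},{"tx":0,"ty":0,"tz":0,"ax":0,"ay":0,"az":0,"claw":0},{"tx":0,"ty":0,"tz":0,"ax":0,"ay":0,"az":0,"claw":0},{"tx":0,"ty":0,"tz":0,"ax":0,"ay":0,"az":0,"claw":0},{"tx":0,"ty":0,"tz":0,"ax":0,"ay":0,"az":0,"claw":0},{"tx":0,"ty":0,"tz":0,"ax":0,"ay":0,"az":0,"claw":0},{"tx":0,"ty":0,"tz":0,"ax":0,"ay":0,"az":0,"claw":0},{"tx":0,"ty":0,"tz":0,"ax":0,"ay":0,"az":0,"claw":0}]}}

```text
time_s: 10.18
tcp_pos: [0.6367, -0.1641, 0.0886]
ee_rot: [[-0.914, -0.406, 0.0], [-0.406, 0.914, 0.0], [-0.0, -0.0, -1.0]]
wrist_force: [0.8, 0.4, 0.0]
gripper_width: 0.007
gripper_force: 0.0
```

```bash
python3 g.py .678 -.1518 .0884
python3 - <<'E'
from h import *
a=capture("side")[200:370,150:330]
cv2.imwrite("pics/c4.png",cv2.resize(a,None,fx=3.2,fy=3.2,interpolation=2))
E
```

```text
10.1833 [ 0.6367 -0.1641  0.0886] [[-0.914, -0.406, 0.0], [-0.406, 0.914, 0.0], [-0.0, -0.0, -1.0]] [0.8  0.45 0.05] 0.007
[-42.7  -5.5   0.2]
```

View pics/c4.png

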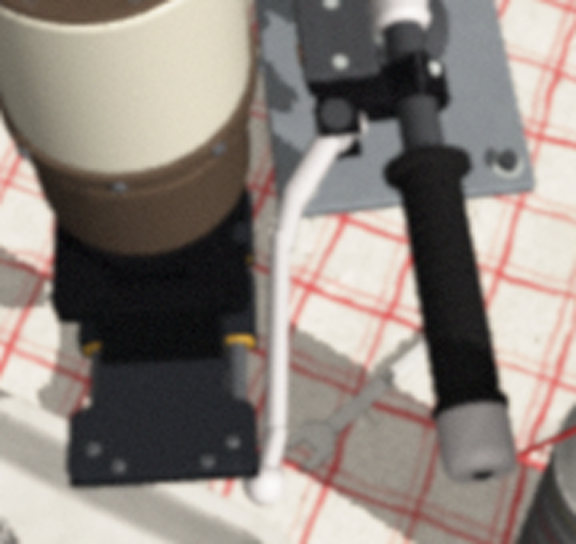

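The lever is back at rest, its ball at (265,487) in the crop and clear of the fingers. Second press.

Emit:
{"api": "servo_tool", "payload": {"deltas": [{"tx":-5,"ty":-2,"tz":0,"ax":0,"ay":0,"az":0,"claw":0},{"tx":-10,"ty":-4,"tz":0,"ax":0,"ay":0,"az":0,"claw":0},{"tx":-15,"ty":-4,"tz":0,"ax":0,"ay":0,"az":0,"claw":0},{"tx":-18,"ty":-4,"tz":0,"ax":0,"ay":0,"az":0,"claw":0},{"tx":-21,"ty":-4,"tz":0,"ax":0,"ay":0,"az":0,"claw":0},{"tx":-24,"ty":-4,"tz":0,"ax":0,"ay":0,"az":0,"claw":0},{"tx":-27,"ty":-5,"tz":0,"ax":0,"ay":0,"az":0,"claw":0},{"tx":-30,"ty":-6,"tz":0,"ax":0,"ay":0,"az":0,"claw":0},{"tx":-33,"ty":-7,"tz":0,"ax":0,"ay":0,"az":0,"claw":0},{"tx":-36,"ty":-8,"tz":0,"ax":0,"ay":0,"az":0,"claw":0},{"tx":-39,"ty":-9,"tz":0,"ax":0,"ay":0,"az":0,"claw":0},{"tx":-42,"ty":-9.5,"tz":0,"ax":0,"ay":0,"az":0,"claw":0}]}}

```text
time_s: 11.23
tcp_pos: [0.6786, -0.156, 0.0883]
ee_rot: [[-0.914, -0.406, -0.002], [-0.406, 0.914, -0.0], [0.002, 0.0, -1.0]]
wrist_force: [-2.3, -0.9, -0.8]
gripper_width: 0.006
gripper_force: 1.3
```

Emit:
{"api": "servo_tool", "payload": {"deltas": [{"tx":-2,"ty":-0.5,"tz":0,"ax":0,"ay":0,"az":0,"claw":0},{"tx":-4,"ty":-1,"tz":0,"ax":0,"ay":0,"az":0,"claw":0},{"tx":-6,"ty":-1.5,"tz":0,"ax":0,"ay":0,"az":0,"claw":0},{"tx":-8,"ty":-2,"tz":0,"ax":0,"ay":0,"az":0,"claw":0},{"tx":-10,"ty":-2.5,"tz":0,"ax":0,"ay":0,"az":0,"claw":0},{"tx":-12,"ty":-2.5,"tz":0,"ax":0,"ay":0,"az":0,"claw":0},{"tx":-14,"ty":-2.5,"tz":0,"ax":0,"ay":0,"az":0,"claw":0},{"tx":-16,"ty":-2.5,"tz":0,"ax":0,"ay":0,"az":0,"claw":0},{"tx":-18,"ty":-2.5,"tz":0,"ax":0,"ay":0,"az":0,"claw":0},{"tx":-20,"ty":-2.5,"tz":0,"ax":0,"ay":0,"az":0,"claw":0},{"tx":-20,"ty":-2.5,"tz":0,"ax":0,"ay":0,"az":0,"claw":0},{"tx":-20,"ty":-2.5,"tz":0,"ax":0,"ay":0,"az":0,"claw":0}]}}

```text
time_s: 12.23
tcp_pos: [0.6969, -0.1513, 0.0884]
ee_rot: [[-0.914, -0.405, -0.004], [-0.405, 0.914, -0.001], [0.004, 0.0, -1.0]]
wrist_force: [-6.4, -4.5, 0.3]
gripper_width: 0.004
gripper_force: 3.6
```

Emit:
{"api": "servo_tool", "payload": {"deltas": [{"tx":-1,"ty":0,"tz":0,"ax":0,"ay":0,"az":0,"claw":0},{"tx":-2,"ty":0,"tz":0,"ax":0,"ay":0,"az":0,"claw":0},{"tx":-3.5,"ty":0,"tz":0,"ax":0,"ay":0,"az":0,"claw":0},{"tx":-3.5,"ty":0,"tz":0,"ax":0,"ay":0,"az":0,"claw":0},{"tx":-3.5,"ty":0,"tz":0,"ax":0,"ay":0,"az":0,"claw":0},{"tx":-3.5,"ty":0,"tz":0,"ax":0,"ay":0,"az":0,"claw":0},{"tx":-3.5,"ty":0,"tz":0,"ax":0,"ay":0,"az":0,"claw":0},{"tx":-3.5,"ty":0,"tz":0,"ax":0,"ay":0,"az":0,"claw":0}]}}

```text
time_s: 12.9
tcp_pos: [0.6973, -0.1511, 0.0883]
ee_rot: [[-0.914, -0.405, -0.01], [-0.405, 0.914, -0.002], [0.01, 0.002, -1.0]]
wrist_force: [-11.0, -8.6, 1.8]
gripper_width: 0.003
gripper_force: 6.4
```

Emit:
{"api": "servo_tool", "payload": {"deltas": [{"tx":0,"ty":0,"tz":0,"ax":0,"ay":0,"az":0,"claw":0},{"tx":0,"ty":0,"tz":0,"ax":0,"ay":0,"az":0,"claw":0},{"tx":0,"ty":0,"tz":0,"ax":0,"ay":0,"az":0,"claw":0},{"tx":0,"ty":0,"tz":0,"ax":0,"ay":0,"az":0,"claw":0},{"tx":0,"ty":0,"tz":0,"ax":0,"ay":0,"az":0,"claw":0},{"tx":0,"ty":0,"tz":0,"ax":0,"ay":0,"az":0,"claw":0},{"tx":0,"ty":0,"tz":0,"ax":0,"ay":0,"az":0,"claw":0},{"tx":0,"ty":0,"tz":0,"ax":0,"ay":0,"az":0,"claw":0}]}}

```text
time_s: 13.57
tcp_pos: [0.6973, -0.151, 0.0883]
ee_rot: [[-0.914, -0.405, -0.01], [-0.405, 0.914, -0.002], [0.01, 0.002, -1.0]]
wrist_force: [-10.4, -8.0, 3.3]
gripper_width: 0.003
gripper_force: 6.4
```

Steady at about 13 N against the stop, in the same position as the first press, so I'm handing it in.

```bash
python3 -c "
from station import *
print(finish_job())"
```

```text
the job is handed in; nothing more can be done
None
```

I pressed the lever to its firm stop, let it spring fully out, then pressed it to the same stop again; it is held there at about 13 N, clear of the grip, and the job is handed in at about 14 s.

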